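Stamp the toy mouse at the free station

TASK

Put the bare wooden toy mouse from the brown tray into whichever nest of the green stamping jig is empty, lying flat on its belly with its nose pointing away from the pedals, and let go of it. Then press the pedal of that same station down to its stop for a moment to stamp the belly, and let it spring back up. Leave the yellow mouse in its nest, do not press its pedal, and leave the jars and the brush where they are.

Things in the scene. Friction and masses are not known exactly. Their poses are not given: they have to be found in the camera images.
- tray: Fixed dark-brown tray, 260 (x) x 280 (y) mm, floor 4 mm thick, rim 12 mm high. Origin: centre of its underside.
- mouse: Bare pale-wood toy mouse (loose, 85-170 g): 112 mm long (x), 44 wide (y), flat sides; rounded back 50 high, snout 24 high, ears 52 high; thin tail 25 mm more at the rear. Origin: centre of its flat underside; x to the nose, z up. Grip it across its width 10 mm behind the origin, fingertips 17 mm above its underside (clears tray rim and nest walls).
- mouse_nose (a point): Black nose tip of the bare mouse, 53 mm ahead (+x) of its origin, 14 mm up.
- painted_mouse: Finished yellow mouse with orange ears, same size as the bare one; it lies in one nest of the jig (left or right, varies). Origin and axes as for the bare mouse. To be left alone.
- jig: Fixed green box, plywood top, 150 (x) x 260 (y) x 45 mm high: two stations side by side, left (+y) and right (-y), each a nest on top and a spring pedal in front (-x). Origin: centre of its underside; x points from the pedals to the back, z up. The empty nest shows a round orange ink pad flush in its floor.
- nest_l (a point): Centre of the left (+y) nest's floor, 45 mm above the table, axes as the jig. A nest is a pocket 124 mm (x) by 58 mm (y) inside, plywood walls 10 mm high and 8 mm thick, open above. A mouse lies in it with its nose towards the jig's +x, away from the pedals.
- nest_r (a point): Centre of the right (-y of the jig) nest's floor; otherwise as nest_l. The two nests are 130 mm apart.
- pedal_l (a joint): Left pedal's angle, rad: 0 up (at rest), 0.35 down at its stop. Steel plate 95 x 66 mm reaching to -x of the jig, its hinge along the jig's y, 80 mm in front of the jig's origin, 40 mm above the table; slopes up 0.2 rad at rest, down 0.15 at the stop. At the pad it takes about 2.5 N to start, 10 N at the stop; springs back up when let go.
- pedal_r (a joint): Right pedal's angle, as pedal_l.
- pad_l (a point): Centre of the top of the left pedal's black rubber pad with yellow stripes (60 x 60 mm), where to press; 68 mm from the hinge. It stands 59 mm above the table at rest and drops about 24 mm to the stop.
- pad_r (a point): Centre of the top of the right pedal's rubber pad, as pad_l.
- paint_jar: Closed white jar with orange label, 58 mm diameter, 75 mm high, standing beyond the tray. Origin: centre of its underside. Leave alone.
- blue_jar: Closed white jar with blue cap, same size. Leave alone.
- brush: Paint brush, 170 mm long, lying on the table. Leave alone.
Mind the look-alikes: they are no part of the job. Of the things that look like the mouse, the smallest one is meant.

How it is judged:
By the outcome, as a careful person would: the job done as asked, in the order asked, and still so for the second after the job is handed in, with the robot touching nothing.
It also fails if it takes over 45 s, if anything falls off the work surface, if the arm or the gripper's body presses on something with over 40 N, if the wrist force passes 120 N, or if a joint passes its speed limit or range.

ROBOT

A 6-joint arm with a two-finger parallel gripper is mounted at the origin on the work surface. World frame = base frame: x ahead of the robot, y to its left, z up, the work surface at z = 0. Lengths are in m, angles in rad, forces in N, time in s.
With the tool pointing down it reaches from about 0.225 to 0.875 m from the base axis. Payload 3.4 kg.
Tool frame: the origin (TCP) lies at the very end of the fingers, on their centre line; the grasp point (between the pads) lies 19 mm behind it (tcp_to_grasp is the distance from the TCP to the grasp point, in m); y points along the fingers, x is the direction in which the jaws open and shut, and the axes are right-handed (so a half turn about y gives the same grasp; the last joint's range is limited). The gripper opens to 85 mm and grips with 20 to 120 N. Pads are 22 mm wide; open, the fingers measure 114 mm over their backs; the gripper's body (76 mm by 85 mm) begins 54 mm behind the grasp point. The pads swing forward as they close: fully open they stand 13 mm farther back than shut.
Start: joints at [-1.289, 0.276, 1.505, -0, 1.361, -0.121], TCP at [0.225, -0.529, 0.231] pointing down, gripper open.
Joint ranges: [-2.89, 2.89], [-0.75, 2.08], [0.22, 2.7], [-1.18, 4.32], [0.11, 2.71], [-2.7, 2.7]. Speed limits (rad/s): [2.57, 2.57, 3.14, 3.14, 3.14, 3.14].

INTERFACE

Orientations are given as a unit quaternion [x, y, z, w].
In Python, from plant import observe, capture, job_done, cut_out, mark_of, tcp_to_grasp gives the robot as it stands.
- The arm moves only by the shell command python3 -m crank 'ROWS' [FORCE]. ROWS is JSON, a list of rows, each a list of 3 entries, a list of its own where there are three numbers: the turn, a rotation vector about the world's x, y, z in degrees, then the shift along the world's x, y, z in m, then the finger opening in m, from 0 to 0.0854. In form: [[[rx, ry, rz], [dx, dy, dz], grip], ...]. A call has 1 to 20 rows; each row shifts and turns the pose as measured when the row begins; what a row does not reach is not made up. A row lasts 1/10 s, in which the tool goes at most 50 mm and 8.59 degrees, less where a joint would pass 70% of its speed; a pose out of reach is approached as far as the arm can. A call with a gripper value outside its range is refused whole. The fingers move at their own pace and stop on an object; FORCE is the grip in N (left out, the last holds). Time passes only in rows, so rows that do not move let the fingers close. It gives the time, the measured TCP pose, the force and the opening at its end, in the units of the state.
- observe(): the state, without advancing time (a new reading comes with each control period).
- capture(name): name is "scene" or "top" or "wrist"; returns a dict with "pixels" (384x512x3 uint8, red, green, blue), "range_z" (384x512 float32, m along the optical axis (not along the pixel's ray), 0 where there is no reading), "K" (3x3 intrinsics, pixels), "D" ([k1, k2, p1, p2, k3] as OpenCV has them; the pictures are not rectified), "cam_to_world" (4x4, takes a point from camera to world coordinates); the wrist camera has in their place "tool_from_camera" (4x4, takes a point from camera to tool coordinates, whose origin is the TCP and whose axes are the tool frame's). Camera axes: x right, y down, z forward; pixel columns grow to the right and rows downward; lengths in m; the calibration is good to about 2 mm. A picture is of the moment at which its call begins: read the wrist's pose just before it.
- job_done(): hands the job in, once; it reports no verdict.
Trained networks look in a picture, given as the dict that the camera call returned (one of the last four; its "shot" number tells which), for a name from the list of things; names that differ only in an ending like _2 or _b are one class to them, and where a whole thing is asked for, a point or a joint stands for the part that bears it (a point fixed in the world has none). Each returns a list of dicts, best first, with "p" (0 to 1); they miss things now and then, are a little off and sometimes report something else, mostly with a low value. They report only what shows in the picture. A call takes as long as a camera call. They do not tell look-alikes from the thing itself.
- cut_out(picture, label): "mask" (384x512 bool, what is visible of it) and "centre" ([column, row] in pixels, amid what is visible of it).
- mark_of(picture, label): "centre" ([column, row] in pixels: a listed point, or the origin of a listed thing).
The state is a dict: "clock": time; "qpos": joint angles; "joint_velocities": joint speeds; "joint_efforts": joint torques, N m; "tcp_pos": TCP position; "orientation": TCP orientation; "ft_force": force on the tool from outside, world axes, zero at the start; "ft_torque": the same for the moment, N m; "opening": finger opening in m.
Only numpy, scipy, OpenCV 4.12 (cv2) and the standard library are available. Lean on these libraries where they do the work, as an engineer would, in place of code of your own. Each camera call takes 0.05 s, during which the arm holds its last target. There are 200 camera calls.

## Working session

There is one attempt and no reset: what is moved stays moved. The work goes in short steps, Python scripts to look and compute and a shell command to move; the robot and the scene stay as the last step left them, time stands still between calls to the robot, and variables do not carry over. Pictures are saved under pics/ and viewed, about 8 in all and at most 12, crops included, and the job is handed in when it is done.

```bash
mkdir -p pics; cat > h.py <<'E'
import numpy as np, cv2
from plant import *
from scipy.spatial.transform import Rotation as R
def cap(n):
    s=observe(); p=capture(n)
    if 'cam_to_world' in p: T=np.array(p['cam_to_world'])
    else:
        W=np.eye(4); W[:3,:3]=R.from_quat(s['orientation']).as_matrix(); W[:3,3]=s['tcp_pos']; T=W@np.array(p['tool_from_camera'])
    p['T']=T; return p
def ray(p,uv):
    x=cv2.undistortPoints(np.array([[uv]],float),np.array(p['K']),np.array(p['D']))[0,0]
    return p['T'][:3,3],p['T'][:3,:3]@np.array([x[0],x[1],1.])
def atz(p,uv,z):
    o,d=ray(p,uv); return o+d*(z-o[2])/d[2]
def bydepth(p,uv):
    u,v=int(round(uv[0])),int(round(uv[1])); w=p['range_z'][max(v-1,0):v+2,max(u-1,0):u+2]; w=w[w>0]
    if len(w)==0: return None
    o,d=ray(p,uv); return o+d*np.median(w)
def cloud(p,mask):
    v,u=np.nonzero(mask&(p['range_z']>0)); x=cv2.undistortPoints(np.stack([u,v],1)[:,None].astype(float),np.array(p['K']),np.array(p['D']))[:,0]
    c=np.c_[x,np.ones(len(x))]*p['range_z'][v,u][:,None]
    return c@p['T'][:3,:3].T+p['T'][:3,3],u,v
def tri(a,b):
    (o,d),(q,e)=a,b; d=d/np.linalg.norm(d); e=e/np.linalg.norm(e)
    A=np.stack([d,-e],1); t=np.linalg.lstsq(A,q-o,rcond=None)[0]
    return (o+d*t[0]+q+e*t[1])/2, np.linalg.norm(o+d*t[0]-q-e*t[1])
def save(p,n): cv2.imwrite('pics/'+n,p['pixels'][:,:,::-1])
E
python3 - <<'E'
from h import *
np.set_printoptions(precision=4,suppress=True)
s=observe(); print(s['tcp_pos'],s['orientation'],s['opening'],s['clock'],tcp_to_grasp)
ps={}
for n in ('scene','top'):
    p=cap(n); save(p,n+'.png'); print(n,p['T'][:3,3])
    for l in ('mouse','mouse_nose','painted_mouse','jig','nest_l','nest_r','pad_l','pad_r','tray'):
        for f in (mark_of,cut_out):
            for d in f(p,l)[:4]:
                if d['p']<.2: continue
                print(l,f.__name__,round(d['p'],2),np.round(d['centre'],1),d['mask'].sum() if 'mask' in d else '',bydepth(p,d['centre']))
im=np.hstack([cv2.imread('pics/scene.png'),cv2.imread('pics/top.png')])
E
```

```text
[ 0.2252 -0.5285  0.2304] [-0.5895  0.3904 -0.3894  0.5903] 0.08544031007817209 0.0 0.0187
scene [ 0.9987 -0.6081  0.8155]
mouse call 0.75 [235.7 140.7]  [0.2221 0.303  0.0021]
mouse call 0.57 [281.5 174.6]  [0.4851 0.2195 0.0145]
mouse call 0.96 [233.5 131.2] 660 [0.2094 0.3084 0.0376]
mouse call 0.61 [282.5 170.1] 536 [0.4877 0.2206 0.0344]
mouse call 0.58 [321.7 124.3] 661 [0.4667 0.527  0.0475]
mouse_nose call 0.98 [214.  125.2]  [0.0844 0.3353 0.0063]
mouse_nose call 0.87 [336.2 122.4]  [0.4963 0.5943 0.0327]
mouse_nose call 0.66 [298.8 177.8]  [0.5368 0.2467 0.0067]
mouse_nose call 0.74 [321.5 123.4] 605 [0.4654 0.527  0.0511]
mouse_nose call 0.61 [234.9 126.7] 744 [0.2148 0.3119 0.0577]
painted_mouse call 0.98 [236.2 247.5]  [ 0.5931 -0.1563  0.082 ]
painted_mouse call 0.95 [234.8 240.6] 906 [ 0.5844 -0.1497  0.0965]
jig call 0.6 [251.  244.6]  [ 0.6149 -0.1234  0.0764]
jig call 0.54 [237.6 244.9]  [ 0.5946 -0.152   0.0891]
jig call 0.76 [238.3 232. ] 5635 [ 0.5446 -0.0885  0.0471]
jig call 0.61 [233.4 240.3] 822 [ 0.5802 -0.1502  0.0952]
jig call 0.29 [134.1 305.6] 904 [ 0.47
[... 2527 characters left out ...]
088 ]
nest_r call 0.58 [299.1 192.6] 3765 [ 0.5178 -0.0545  0.0435]
pad_l call 0.87 [320.9 215.2]  [ 0.4334 -0.1289  0.0577]
pad_l call 0.74 [290.6 217.5]  [ 0.4281 -0.0203  0.0568]
pad_l call 0.86 [322.  211.9] 472 [ 0.4452 -0.1336  0.0551]
pad_l call 0.69 [287.7 214.5] 409 [ 0.4393 -0.0105  0.0526]
pad_r call 0.87 [320.9 215.2]  [ 0.4334 -0.1289  0.0577]
pad_r call 0.74 [290.6 217.5]  [ 0.4281 -0.0203  0.0568]
pad_r call 0.86 [322.  211.9] 472 [ 0.4452 -0.1336  0.0551]
pad_r call 0.69 [287.7 214.5] 409 [ 0.4393 -0.0105  0.0526]
tray call 0.86 [219.7 203. ]  [0.4866 0.2318 0.0538]
tray call 0.3 [307.4 178.4]  [ 0.5687 -0.0863  0.0433]
tray call 0.77 [212.9 206.6] 4886 [0.4747 0.2572 0.0473]
```

View pics/scene.png

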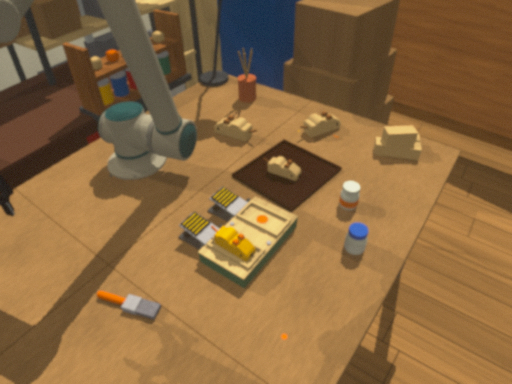

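View pics/top.png

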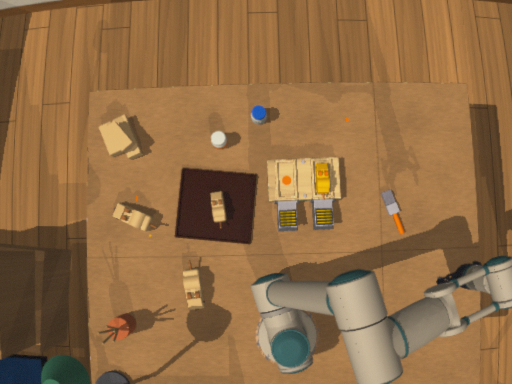

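The scene view shows three bare mice. The one on the tray is the smallest, at (283,170) in scene and (218,206) in top. The left nest is empty, with its ink pad at (263,217) in scene and (287,180) in top. The yellow mouse is in the right nest. Next I bring the wrist camera over the tray.

```bash
python3 - <<'E'
from h import *
s=observe(); M=R.from_quat(s['orientation']).as_matrix(); print(M.round(3)); p=cap('wrist'); print(np.array(p['tool_from_camera']).round(3),np.array(p['K']).round(0))
E
python3 -m crank '[[[0,0,7],[0.01,0.047,0.01],0.085],[[0,0,7],[0.015,0.047,0.01],0.085],[[0,0,7],[0.015,0.047,0.01],0.085],[[0,0,7],[0.015,0.047,0.01],0.085],[[0,0,7],[0.015,0.047,0.01],0.085],[[0,0,0],[0.015,0.047,0.01],0.085],[[0,0,0],[0.015,0.047,0],0.085],[[0,0,0],[0.015,0.047,0],0.085],[[0,0,0],[0.015,0.047,0],0.085],[[0,0,0],[0.015,0.047,0],0.085],[[0,0,0],[0.015,0.047,0],0.085],[[0,0,0],[0.015,0.047,0],0.085],[[0,0,0],[0.015,0.047,0],0.085],[[0,0,0],[0.015,0.047,0],0.085],[[0,0,0],[0.01,0.045,0],0.085],[[0,0,0],[0.01,0.04,0],0.085]]'
python3 -c "
from h import *
s=observe();print(R.from_quat(s['orientation']).as_matrix().round(3),s['qpos'])"
```

```text
[[ 0.392  0.     0.92 ]
 [-0.92  -0.     0.392]
 [ 0.    -1.     0.   ]]
[[ 1.     0.    -0.001 -0.   ]
 [ 0.001 -0.26   0.966 -0.143]
 [-0.    -0.966 -0.26   0.067]
 [ 0.     0.     0.     1.   ]] [[341.   0. 256.]
 [  0. 341. 192.]
 [  0.   0.   1.]]
clock: 3.55
tcp_pos: [0.4479, 0.2223, 0.294]
orientation: [0.681, -0.183, 0.196, -0.681]
ft_force: [-0.1, 0.2, 0.3]
opening: 0.085
[[ 0.856  0.017  0.516]
 [-0.516 -0.006  0.856]
 [ 0.018 -1.     0.004]] [ 0.32941288  0.12379933  1.54971412 -0.01096476  1.4534809   0.8730244 ]
```

```bash
cat > look.py <<'E'
from h import *
import sys
np.set_printoptions(precision=4,suppress=True)
n=sys.argv[1]; p=cap('wrist'); save(p,n+'.png')
np.savez(n+'.npz',T=p['T'],K=p['K'],D=p['D'],range_z=p['range_z'],pixels=p['pixels'])
for a in sys.argv[2:]:
    for f in (mark_of,cut_out):
        for d in f(p,a)[:2]:
            print(a,'mask' in d,round(d['p'],2),np.round(d['centre'],1),bydepth(p,d['centre']))
            if 'mask' in d:
                c,u,v=cloud(p,d['mask']); z0=np.percentile(c[:,2],99); t=c[c[:,2]>0.02]
                b=cv2.minAreaRect((t[:,:2]*1000).astype(np.float32)); print('  rect mm',b,'ztop',z0)
E
python3 look.py w1 mouse mouse_nose
python3 -m crank '[[[0,0,-8.5],[0,0,0],0.085],[[0,0,-8.5],[0,0,0],0.085],[[0,0,-8.5],[0,0,0],0.085],[[0,0,-8.5],[0,0,0],0.085],[[0,0,-8.5],[0,0,0],0.085],[[0,0,-8.5],[0,0,0],0.085],[[0,0,-8.0],[0.01,0,0],0.085],[[0,0,0],[0,0,0],0.085]]'
python3 look.py w2 mouse mouse_nose
python3 -c "
from h import *
s=observe();print(R.from_quat(s['orientation']).as_matrix().round(3),s['qpos'])
a=cv2.imread('pics/w1.png');b=cv2.imread('pics/w2.png');cv2.imwrite('pics/w12.png',cv2.resize(np.hstack([a,b]),(800,300)))"
```

```text
mouse False 0.91 [ 35.8 186. ] [0.2248 0.3284 0.0625]
mouse False 0.72 [263.5 125.4] [0.4797 0.2507 0.0441]
mouse True 0.9 [263.6 132.1] [0.476  0.2442 0.0449]
  rect mm ((469.104248046875, 240.7008056640625), (135.6624298095703, 45.19674301147461), 6.66165828704834) ztop 0.05654607299256957
mouse True 0.6 [ 31.8 178.1] [0.2265 0.3379 0.0619]
  rect mm ((201.2623291015625, 338.13494873046875), (175.943359375, 59.93882751464844), 6.938059329986572) ztop 0.06862618889192182
mouse_nose False 0.69 [304.4 100.9] [0.5355 0.2487 0.0235]
mouse_nose False 0.68 [332.1 322.3] [ 0.428  -0.008   0.0592]
mouse_nose True 0.96 [ 33.9 178.6] [0.2272 0.3365 0.0604]
  rect mm ((201.3685302734375, 337.6455993652344), (175.84771728515625, 58.83054733276367), 6.716967582702637) ztop 0.06862633038922675
mouse_nose True 0.78 [265.2 133.2] [0.4769 0.2422 0.0451]
  rect mm ((469.55926513671875, 240.7539520263672), (134.7461395263672, 45.19674301147461), 6.66165828704834) ztop 0.05654535153179028
clock: 4.6
tcp_pos: [0.4551, 0.2048, 0.2959]
orientation: [0.497, -0.502, 0.513, -0.488]
ft_force: [-0.3, 0.4, 0.3]
[... 396 characters left out ...]
241.02081298828125), (133.92161560058594, 44.96206283569336), 6.744486331939697) ztop 0.056683113603408684
mouse_nose False 0.69 [212.8  90.5] [0.5349 0.2489 0.0236]
mouse_nose True 0.95 [166.2 325. ] [0.2429 0.3255 0.0537]
  rect mm ((336.85906982421875, 298.4629211425781), (69.34843444824219, 301.893798828125), 74.22308349609375) ztop 0.06788055850873856
mouse_nose True 0.74 [ 12.5 184. ] [0.4375 0.4886 0.0498]
  rect mm ((435.8443603515625, 493.35491943359375), (67.55471801757812, 47.306941986083984), 12.841675758361816) ztop 0.0551246216367538
[[-0.027  0.     1.   ]
 [-0.999 -0.02  -0.027]
 [ 0.02  -1.     0.001]] [ 0.30101237  0.13291695  1.53450743 -0.01969752  1.47982323  1.90023604]
```

View pics/w12.png

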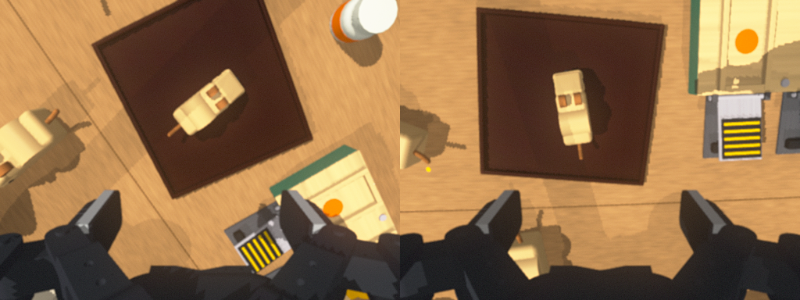

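The tray mouse's nose points about world +x, at yaw 6.7°. Its origin is near (0.481,0.242), its top is at 0.057, and the grip point is at (0.471,0.241). I'll approach that.

```bash
python3 -m crank '[[[1.2,0,4],[0.008,0.018,-0.04],0.085],[[0,0,4.2],[0.008,0.018,-0.04],0.085],[[0,0,0],[0,0,-0.04],0.085],[[0,0,0],[0,0,-0.04],0.085],[[0,0,0],[0,0,0],0.085],[[0,0,0],[0,0,0],0.085]]'
cat > st.py <<'E'
from h import *
s=observe();M=R.from_quat(s['orientation']).as_matrix();print('t',s['clock'],s['tcp_pos'],'xang',np.degrees(np.arctan2(M[1,0],M[0,0])),'tilt(y)',M[:,1].round(4),'op',s['opening'],'F',s['ft_force'],s['qpos'])
E
python3 st.py
```

```text
clock: 5.45
tcp_pos: [0.4706, 0.2437, 0.135]
orientation: [-0.528, 0.465, -0.468, 0.535]
ft_force: [0.6, -0.1, 1.0]
opening: 0.0847
t 5.45 [0.47060673 0.24370296 0.13500899] xang -82.57197742386118 tilt(y) [ 0.0095  0.0051 -0.9999] op 0.08470398335405002 F [ 0.57368308 -0.08144223  0.98949385] [3.45432361e-01 2.77083704e-01 1.75921675e+00 1.72283726e-03
 1.09462137e+00 1.78582277e+00]
```

```bash
python3 -m crank '[[[-0.3,0.5,-0.7],[0,-0.003,-0.04],0.085],[[0,0,0],[0,0,-0.04],0.085],[[0,0,0],[0,0,-0.025],0.085],[[0,0,0],[0,0,0],0.085]]'; python3 st.py
```

```text
clock: 5.85
tcp_pos: [0.4791, 0.2436, 0.038]
orientation: [-0.522, 0.465, -0.473, 0.535]
ft_force: [0.6, -0.7, 0.0]
opening: 0.0851
t 5.85 [0.47911417 0.24361974 0.03800449] xang -83.18118316163763 tilt(y) [ 0.0209  0.0067 -0.9998] op 0.0850647480336282 F [ 0.57957218 -0.70191757  0.02501439] [ 3.41364475e-01  3.92000668e-01  1.87471525e+00 -8.44954197e-04
  8.52929265e-01  1.79374427e+00]
```

```bash
python3 -m crank '[[[-0.4,1.2,0],[-0.008,-0.0025,-0.004],0.085],[[0,0,0],[0,0,-0.008],0.085],[[0,0,0],[0,0,-0.004],0.085],[[0,0,0],[0,0,0],0.085]]'; python3 st.py
```

```text
clock: 6.25
tcp_pos: [0.4762, 0.243, 0.0283]
orientation: [-0.525, 0.467, -0.471, 0.533]
ft_force: [0.2, -0.4, -0.2]
opening: 0.085
t 6.25 [0.47619986 0.24297736 0.02827842] xang -83.14630540666535 tilt(y) [ 0.011   0.0037 -0.9999] op 0.08498328422469939 F [ 0.20247332 -0.43779952 -0.20919024] [ 3.41750473e-01  4.05769028e-01  1.88335979e+00 -2.43986439e-04
  8.40841916e-01  1.79310246e+00]
```

```bash
python3 -m crank '[[[-0.2,0.6,0],[-0.006,-0.002,-0.008],0.085],[[0,0,0],[-0.003,-0.001,-0.003],0.085],[[0,0,0],[0,0,0],0.085]]'; python3 st.py
```

```text
clock: 6.55
tcp_pos: [0.4672, 0.24, 0.0176]
orientation: [-0.528, 0.469, -0.469, 0.53]
ft_force: [0.1, 0.1, 0.4]
opening: 0.0844
t 6.55 [0.46716499 0.24002446 0.01764758] xang -83.13828330893375 tilt(y) [ 1.8e-03  7.0e-04 -1.0e+00] op 0.08444153033674787 F [0.13868909 0.14231912 0.36671815] [3.42049495e-01 4.13502219e-01 1.90747912e+00 8.95799774e-05
 8.18682168e-01 1.79302559e+00]
```

Nearly there. I raise the TCP about 4 mm and then close.

```bash
python3 -m crank '[[[0,0,0],[0.004,0.001,0.005],0.085],[[0,0,0],[0,0,0],0.085]]'; python3 -m crank '[[[0,0,0],[0,0,0],0.03],[[0,0,0],[0,0,0],0.03],[[0,0,0],[0,0,0],0.03],[[0,0,0],[0,0,0],0.03],[[0,0,0],[0,0,0],0.03],[[0,0,0],[0,0,0],0.03]]' 45; python3 st.py
```

```text
clock: 6.75
tcp_pos: [0.4713, 0.2411, 0.0229]
orientation: [-0.528, 0.469, -0.469, 0.53]
ft_force: [0.1, 0.4, 0.2]
opening: 0.085
clock: 7.35
tcp_pos: [0.4722, 0.2412, 0.0236]
orientation: [-0.528, 0.468, -0.47, 0.53]
ft_force: [0.4, -0.7, 0.4]
opening: 0.0428
t 7.35 [0.47220329 0.24121258 0.0236445 ] xang -83.12837377815397 tilt(y) [ 3.3e-03  9.0e-04 -1.0e+00] op 0.04284222314084072 F [ 0.43466392 -0.68652184  0.43928267] [ 3.41148619e-01  4.10397087e-01  1.89128274e+00 -2.70498842e-04
  8.36528821e-01  1.79219426e+00]
```

Gripped (opening 43 mm). I lift and move near the jig to look.

```bash
python3 -m crank '[[[0,0,0],[0,0,0.03],0.03],[[0,0,0],[0,0,0.045],0.03],[[0,0,0],[0,0,0.045],0.03],[[0,0,0],[0,-0.02,0.045],0.03],[[0,0,0],[-0.01,-0.04,0.03],0.03],[[0,0,0],[-0.01,-0.045,0.02],0.03],[[0,0,0],[0,-0.045,0.02],0.03],[[0,0,0],[0,-0.045,0],0.03],[[0,0,0],[0,0,0],0.03],[[0,0,0],[0,0,0],0.03]]'; python3 st.py; python3 look.py w3 nest_l pad_l jig mouse
```

```text
clock: 8.35
tcp_pos: [0.4455, 0.0389, 0.2626]
orientation: [0.532, -0.469, 0.469, -0.527]
ft_force: [0.2, 0.2, -1.9]
opening: 0.0429
t 8.35 [0.44549073 0.03886629 0.26260022] xang -83.03924749551895 tilt(y) [-0.0042 -0.0052 -1.    ] op 0.04292603426422792 F [ 0.19409521  0.23300587 -1.85193132] [-0.0643112   0.06533508  1.69352937 -0.00553605  1.38663402  1.38603269]
nest_l False 0.73 [317.8  48.5] [ 0.5674 -0.007   0.0464]
nest_l True 0.75 [374.4  90.9] [ 0.5349 -0.0713  0.0453]
  rect mm ((516.4097900390625, -73.14666748046875), (236.29833984375, 260.97515869140625), 1.3635467290878296) ztop 0.06386955479313507
pad_l False 0.87 [421.3 203.9] [ 0.4264 -0.1411  0.0597]
pad_l False 0.82 [299.6 187.2] [0.4832 0.0285 0.2848]
pad_l True 0.62 [321.1 168.5] [ 0.4505 -0.0286  0.0551]
  rect mm ((456.5150451660156, -25.90521240234375), (112.31776428222656, 55.235450744628906), 30.54692840576172) ztop 0.06487080847805342
pad_l True 0.59 [418.1 186.4] [ 0.4444 -0.1343  0.0571]
  rect mm ((446.5315856933594, -137.10992431640625), (92.90489959716797, 69.73505401611328), 0.20425525307655334) ztop 0.06455405179769509
jig False 0.76 [367.6  59.6] [ 0.5638 -0.0585  0.0446]
jig False 0.16 [73.1 97.8] [0.4891 0.2548 0.0052]
jig True 0.71 [374.5  91.1] [ 0.5347 -0.0714  0.0454]
  rect mm ((516.4087524414062, -73.10275268554688), (236.29833984375, 261.06298828125), 1.3635467290878296) ztop 0.06360153090385855
mouse False 0.69 [254.1 216.2] [0.4696 0.0436 0.2833]
mouse False 0.69 [ 21.5 317.2] [0.2128 0.311  0.0372]
mouse True 0.7 [ 16.5 300.7] [0.239  0.313  0.0407]
  rect mm ((344.3694152832031, 229.22760009765625), (62.09056091308594, 333.6625671386719), 49.97500991821289) ztop 0.06758531956213343
```

View pics/w3.png

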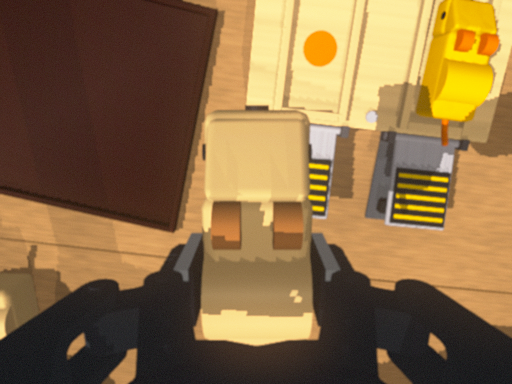

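The held mouse sits straight in the fingers with its nose towards the top of the picture. The ink pad is at (320,48). I now refine the nest pose and the held mouse's pose offline from the saved views.

```bash
python3 - <<'E'
from h import *
np.set_printoptions(precision=4,suppress=True)
V={n:dict(np.load(n+'.npz')) for n in('w1','w2','w3')}
for n in('top','scene'): V[n]=cap(n)
rays={}
for n,p in V.items():
    h=cv2.cvtColor(p['pixels'],cv2.COLOR_RGB2HSV); m=(h[...,0]>8)&(h[...,0]<17)&(h[...,1]>200)&(h[...,2]>180)
    c,u,v=cloud(p,m); k=(np.hypot(c[:,0]-.567,c[:,1]+.005)<.03)&(c[:,2]<.055)&(c[:,2]>.035)
    if k.sum()<5: print(n,'none');continue
    uv=[u[k].mean(),v[k].mean()]; rays[n]=ray(p,uv); print(n,k.sum(),atz(p,uv,.045),c[k].mean(0))
for a,b in(('w3','w1'),('w3','w2'),('w3','scene'),('top','scene')):
    if a in rays and b in rays: print(a,b,tri(rays[a],rays[b]))
p=V['w3']; c,u,v=cloud(p,np.ones((384,512),bool))
# walls of nests: z 52..58mm on jig
k=(c[:,2]>.050)&(c[:,2]<.060)&(c[:,0]>.49)&(c[:,0]<.66)&(c[:,1]>-.22)&(c[:,1]<.06)
y=c[k]
for lo in np.arange(.50,.64,.02):
    r=y[(y[:,0]>lo)&(y[:,0]<lo+.02)]; h=np.histogram(r[:,1],np.arange(-.2,.05,.004))
    print(round(lo,2),[(round(e,3),n) for e,n in zip(h[1],h[0]) if n>8])
# pedal pad
# held mouse
k=(c[:,2]>.25)&(c[:,2]<.33)&(c[:,0]>.36)&(v<245)
y=c[k]; 
for lo in np.arange(.43,.52,.01):
    r=y[(y[:,0]>lo)&(y[:,0]<lo+.01)]
    if len(r)>10: print('mouse',round(lo,2),len(r),np.percentile(r[:,1],[1,99]),np.percentile(r[:,1],[1,99]).mean(),np.median(r[:,2]))
print(y[:,0].max(),np.percentile(y[:,0],99))
E
```

```text
w1 52 [ 0.5595 -0.0183  0.045 ] [ 0.5594 -0.0178  0.0457]Traceback (most recent call last):
  File "<stdin>", line 8, in <module>
  File "h.py", line 20, in cloud
    v,u=np.nonzero(mask&(p['range_z']>0)); x=cv2.undistortPoints(np.stack([u,v],1)[:,None].astype(float),np.array(p['K']),np.array(p['D']))[:,0]
                                             ~~~~~~~~~~~~~~~~~~~^^^^^^^^^^^^^^^^^^^^^^^^^^^^^^^^^^^^^^^^^^^^^^^^^^^^^^^^^^^^^^^^^^^^^^^^^^^
cv2.error: OpenCV(4.12.0) /io/opencv/modules/calib3d/src/undistort.dispatch.cpp:347: error: (-215:Assertion failed) CV_IS_MAT(_src) && CV_IS_MAT(_dst) && (_src->rows == 1 || _src->cols == 1) && (_dst->rows == 1 || _dst->cols == 1) && _src->cols + _src->rows - 1 == _dst->rows + _dst->cols - 1 && (CV_MAT_TYPE(_src->type) == CV_32FC2 || CV_MAT_TYPE(_src->type) == CV_64FC2) && (CV_MAT_TYPE(_dst->type) == CV_32FC2 || CV_MAT_TYPE(_dst->type) == CV_64FC2) in function 'cvUndistortPointsInternal'
```

```bash
cat > jig.py <<'E'
from h import *
np.set_printoptions(precision=4,suppress=True)
V={n:dict(np.load(n+'.npz')) for n in('w2','w3')}
for n in('top','scene'): V[n]=cap(n)
rays={}
for n,p in V.items():
    h=cv2.cvtColor(p['pixels'],cv2.COLOR_RGB2HSV); m=(h[...,0]>8)&(h[...,0]<19)&(h[...,1]>190)&(h[...,2]>150)
    if (m&(p['range_z']>0)).sum()<5: print(n,'none');continue
    c,u,v=cloud(p,m); k=(np.hypot(c[:,0]-.567,c[:,1]+.005)<.03)&(c[:,2]<.055)&(c[:,2]>.035)
    if k.sum()<5: print(n,'none');continue
    uv=[u[k].mean(),v[k].mean()]; rays[n]=ray(p,uv); print(n,k.sum(),atz(p,uv,.045),c[k].mean(0))
for a,b in(('w3','w2'),('w3','scene'),('top','scene')):
    if a in rays and b in rays: print(a,b,tri(rays[a],rays[b]))
p=V['w3']; c,u,v=cloud(p,np.ones((384,512),bool))
k=(c[:,2]>.051)&(c[:,2]<.060)&(c[:,0]>.49)&(c[:,0]<.66)&(c[:,1]>-.22)&(c[:,1]<.06)
y=c[k]
for lo in np.arange(.50,.64,.02):
    r=y[(y[:,0]>lo)&(y[:,0]<lo+.02)]; h=np.histogram(r[:,1],np.arange(-.1,.05,.004))
    print(round(lo,2),[(round(e,3),int(n)) for e,n in zip(h[1],h[0]) if n>8])
k=(c[:,2]>.25)&(c[:,2]<.33)&(c[:,0]>.36)&(v<245)
y=c[k]
for lo in np.arange(.43,.52,.01):
    r=y[(y[:,0]>lo)&(y[:,0]<lo+.01)]
    if len(r)>10: print('mouse',round(lo,2),len(r),np.percentile(r[:,1],[1,99]),np.percentile(r[:,1],[1,99]).mean(),np.median(r[:,2]))
print(y[:,0].max(),np.percentile(y[:,0],99))
E
python3 jig.py
```

```text
w2 680 [ 0.5681 -0.0092  0.045 ] [ 0.5679 -0.0087  0.0459]
w3 646 [ 0.5681 -0.0107  0.045 ] [ 0.5679 -0.0105  0.046 ]
top 51 [ 0.5668 -0.0093  0.045 ] [ 0.5668 -0.0093  0.0448]
scene 58 [ 0.5668 -0.0097  0.045 ] [ 0.5673 -0.0104  0.0459]
w3 w2 (array([ 0.5686, -0.0113,  0.0413]), np.float64(0.0001350805347109797))
w3 scene (array([ 0.5677, -0.0106,  0.0464]), np.float64(0.0004004675688727516))
top scene (array([ 0.5667, -0.0094,  0.0448]), np.float64(0.00023477388559675416))
0.5 [(np.float64(-0.048), 16), (np.float64(-0.044), 73), (np.float64(-0.04), 81), (np.float64(-0.036), 33), (np.float64(-0.032), 31), (np.float64(-0.028), 32), (np.float64(-0.024), 32), (np.float64(-0.02), 33), (np.float64(-0.016), 32), (np.float64(-0.012), 32), (np.float64(-0.008), 27), (np.float64(-0.004), 14), (np.float64(0.0), 11), (np.float64(0.016), 9), (np.float64(0.02), 43), (np.float64(0.024), 67), (np.float64(0.028), 25)]
0.52 [(np.float64(-0.044), 76), (np.float64(-0.04), 87), (np.float64(0.02), 52), (np.float64(0.024), 86), (np.float64(0.028), 41)]
0.54 [(np.float64(-0.1), 40), (np.float64(-0.044), 75
[... 449 characters left out ...]
64(0.024), 99), (np.float64(0.028), 68)]
0.6 [(np.float64(-0.1), 63), (np.float64(-0.044), 46), (np.float64(-0.04), 67), (np.float64(-0.036), 27), (np.float64(0.02), 11), (np.float64(0.024), 26), (np.float64(0.028), 17)]
0.62 []
0.64 []
mouse 0.45 469 [0.01   0.0689] 0.03948809635428262 0.2803027062644071
mouse 0.46 2479 [0.0141 0.0635] 0.03884296177812549 0.2837465094985331
mouse 0.47 3231 [0.0224 0.0629] 0.042642599349161404 0.2853123238230379
mouse 0.48 3173 [0.0252 0.0665] 0.045842515020074255 0.2822435821240494
mouse 0.49 3066 [0.0237 0.0672] 0.04544487616100107 0.2759446141127307
mouse 0.5 2375 [0.0255 0.0666] 0.04605558230175193 0.26917419238453666
0.510203823373521 0.5086215085293568
```

```bash
python3 - <<'E'
from h import *
np.set_printoptions(precision=4,suppress=True)
p=dict(np.load('w3.npz')); c,u,v=cloud(p,np.ones((384,512),bool))
k=(c[:,2]<.07)&(c[:,0]>.47)&(c[:,0]<.62)&(c[:,1]>-.06)&(c[:,1]<.06); c=c[k]
# z profile across y, and across x
for lo in np.arange(-.055,.045,.003):
    r=c[(c[:,1]>lo)&(c[:,1]<lo+.003)&(c[:,0]>.54)&(c[:,0]<.60)]
    if len(r): print('y',round(lo+.0015,4),len(r),np.median(r[:,2]))
for lo in np.arange(.475,.53,.003):
    r=c[(c[:,0]>lo)&(c[:,0]<lo+.003)&(c[:,1]>-.03)&(c[:,1]<.0)]
    if len(r): print('x',round(lo+.0015,4),len(r),np.median(r[:,2]))
W=c[(c[:,2]>.0535)&(c[:,2]<.058)&(c[:,0]>.52)&(c[:,0]<.61)]
for a,b in((-.05,-.03),(.015,.035)):
    w=W[(W[:,1]>a)&(W[:,1]<b)]; print('wall y, slope deg',np.polyfit(w[:,0]-.5675,w[:,1],1)*[57.3,1],np.percentile(w[:,1],[2,98]))
E
```

```text
y -0.0535 200 0.04525656670840855
y -0.0505 190 0.04509205378757827
y -0.0475 186 0.04521970767457448
y -0.0445 32 0.05415377656268311
y -0.0415 202 0.05524997668409992
y -0.0385 209 0.05524686662806988
y -0.0355 352 0.05060445619805731
y -0.0325 200 0.04525759990142936
y -0.0295 187 0.045071984529221065
y -0.0265 193 0.04533840981541776
y -0.0235 192 0.04552506535048709
y -0.0205 198 0.0454881620236241
y -0.0175 195 0.0456637805103291
y -0.0145 197 0.045661073567534016
y -0.0115 194 0.045629957690975276
y -0.0085 197 0.045740291864800164
y -0.0055 198 0.04569317968660383
y -0.0025 198 0.04566760302997336
y 0.0005 198 0.045670529212284816
y 0.0035 196 0.0455099582266624
y 0.0065 199 0.045347891823539876
y 0.0095 196 0.0451935479349565
y 0.0125 198 0.0452054528309033
y 0.0155 200 0.04523701073277442
y 0.0185 193 0.045224747327360704
y 0.0215 151 0.04564358005945285
y 0.0245 211 0.05528203368350432
y 0.0275 211 0.05522629164687898
y 0.0305 240 0.04699749099520886
y 0.0335 201 0.04525952458951277
y 0.0365 199 0.04511169175290386
y 0.0395 196 0.04527594783556882
y 0.0425 199 0.0454224672749689
y 0.0455 201 0.04524683512952077
x 0.4765 46 0.0463104970686464
x 0.4795 46 0.04562715646597648
x 0.4825 48 0.04493590541147208
x 0.4855 53 0.04432964927950822
x 0.4885 48 0.044010790800221494
x 0.4915 55 0.04388257298381332
x 0.4945 43 0.042566247501380716
x 0.4975 59 0.04515414254407113
x 0.5005 58 0.05450692433039753
x 0.5035 79 0.055232043243333584
x 0.5065 89 0.05519795753211659
x 0.5095 91 0.045331294304157166
x 0.5125 87 0.04520125180795387
x 0.5155 88 0.04528304023647586
x 0.5185 90 0.0451797360018075
x 0.5215 87 0.04524290318227847
x 0.5245 90 0.045032975805673225
x 0.5275 91 0.04517470019726261
x 0.5305 89 0.04539856476458409
wall y, slope deg [ 0.6897 -0.0393] [-0.0433 -0.0354]
wall y, slope deg [0.7755 0.0262] [0.0222 0.0302]
```

Nest centre comes out at about (0.5695,-0.0065), floor at 0.045, yaw about 0.8°. The target TCP is (0.5605,-0.0067) with a turn of -6°.

```bash
python3 -m crank '[[[0.3,-0.2,-3],[0.04,-0.015,-0.01],0.03],[[0,0,-3],[0.04,-0.015,-0.025],0.03],[[0,0,0],[0.035,-0.015,-0.03],0.03],[[0,0,0],[0,0,-0.04],0.03],[[0,0,0],[0,0,-0.03],0.03],[[0,0,0],[0,0,0],0.03],[[0,0,0],[0,0,0],0.03]]'; python3 st.py
```

```text
clock: 9.7
tcp_pos: [0.5674, -0.0071, 0.1257]
orientation: [-0.502, 0.494, -0.498, 0.506]
ft_force: [0.3, -0.3, -1.6]
opening: 0.0433
t 9.7 [ 0.5674278 -0.0071164  0.1256822] xang -89.04640018225801 tilt(y) [ 7.8e-03 -6.0e-04 -1.0e+00] op 0.04326143885237876 F [ 0.26319044 -0.31773399 -1.55643586] [-1.35415516e-01  3.39067211e-01  1.69004386e+00  4.68822957e-04
  1.10471220e+00  1.41852534e+00]
```

```bash
python3 -m crank '[[[0,0.4,0],[-0.008,0,-0.02],0.03],[[0,0,0],[-0.003,0,-0.015],0.03],[[0,0,0],[0,0,0],0.03],[[0,0,0],[0,0,0],0.03]]'; python3 st.py; python3 look.py w4
```

```text
clock: 10.1
tcp_pos: [0.561, -0.0072, 0.0981]
orientation: [-0.501, 0.492, -0.5, 0.507]
ft_force: [0.1, -0.3, -0.7]
opening: 0.0434
t 10.1 [ 0.56096168 -0.00718961  0.0980537 ] xang -89.00109465228007 tilt(y) [ 0.014  -0.0023 -0.9999] op 0.04337130166000126 F [ 0.12794193 -0.29252719 -0.74971873] [-1.36584347e-01  3.54550789e-01  1.74571563e+00 -4.55414920e-04
  1.02714288e+00  1.41699273e+00]
```

View pics/w4.png

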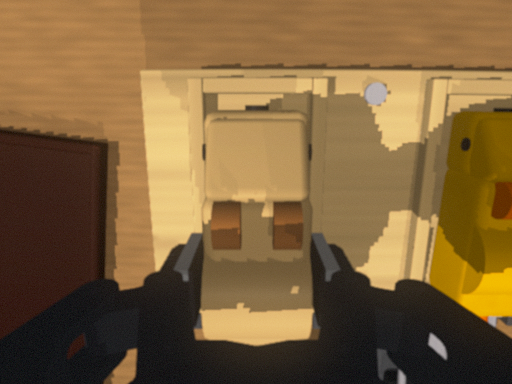

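```bash
python3 - <<'E'
from h import *
p=dict(np.load('w4.npz')); c,u,v=cloud(p,np.ones((384,512),bool))
W=c[(c[:,2]>.0525)&(c[:,2]<.058)&(c[:,1]>-.05)&(c[:,1]<.04)]
b=W[(W[:,0]>.615)&(W[:,1]>-.03)&(W[:,1]<.015)]; print('back wall x',np.percentile(b[:,0],[2,50,98]))
for a,d in((-.05,-.028),(.012,.04)):
    w=W[(W[:,1]>a)&(W[:,1]<d)&(W[:,0]<.63)&(W[:,0]>.59)]; print(len(w),np.percentile(w[:,1],[2,50,98]))
m=c[(c[:,2]>.09)&(v<195)&(u>190)&(u<325)]
f=m[m[:,0]>.595]; print('mouse front',np.percentile(m[:,0],99.5),'y',np.percentile(f[:,1],[1,99]))
E
```

```text
back wall x [0.63234921 0.63628465 0.64020824]
1092 [-0.04288665 -0.03892606 -0.03502773]
1047 [0.02329355 0.02705305 0.030841  ]
mouse front 0.6249555030469176 y [-0.0264992   0.01580312]
```

```bash
python3 -m crank '[[[-0.1,1.0,0],[-0.001,0,-0.015],0.03],[[0,0.3,0],[-0.001,0,-0.009],0.03],[[0,0,0],[0,0,0],0.03],[[0,0,0],[0,0,0],0.03]]'; python3 st.py
```

```text
clock: 10.55
tcp_pos: [0.5614, -0.0073, 0.0753]
orientation: [0.507, -0.495, 0.496, -0.502]
ft_force: [0.4, 0.2, -1.3]
opening: 0.0432
t 10.55 [ 0.56135872 -0.00725434  0.07526724] xang -88.97745766508395 tilt(y) [-0.0043 -0.005  -1.    ] op 0.04323701094945979 F [ 0.41127686  0.19339218 -1.33330435] [-0.13323458  0.38812167  1.75832554 -0.00658704  0.99876884  1.42330174]
```

```bash
python3 -m crank '[[[0.2,-0.2,0],[0,0,-0.008],0.03],[[0,0,0],[0,0,-0.003],0.03],[[0,0,0],[0,0,0],0.03]]'; python3 st.py
```

```text
clock: 10.85
tcp_pos: [0.5615, -0.0073, 0.0647]
orientation: [0.505, -0.495, 0.496, -0.504]
ft_force: [-0.6, -0.3, -0.9]
opening: 0.043
t 10.85 [ 0.56145893 -0.00731964  0.06468925] xang -88.97895821356165 tilt(y) [-3.0e-04 -1.2e-03 -1.0e+00] op 0.043037270040898426 F [-0.5875356  -0.3205073  -0.92401295] [-1.36147188e-01  3.98294212e-01  1.77377696e+00 -1.48631687e-03
  9.69652867e-01  1.41766951e+00]
```

```bash
python3 -m crank '[[[0,0,0],[0,0,-0.001],0.03],[[0,0,0],[0,0,0],0.055],[[0,0,0],[0,0,0],0.07],[[0,0,0],[0,0,0],0.08],[[0,0,0],[0,0,0],0.08],[[0,0,0],[0,0,0.02],0.08],[[0,0,0],[0,0,0.04],0.08],[[0,0,0],[0,0,0.045],0.08],[[0,0,0],[0,0,0.045],0.08],[[0,0,0],[-0.02,0,0.02],0.08],[[0,0,0],[-0.04,0,0],0.04],[[0,0,0],[-0.04,0,0],0.01],[[0,0,0],[-0.03,0,0],0],[[0,0,0],[0,0,0],0],[[0,0,0],[0,0,0],0]]'; python3 st.py; python3 look.py w5 mouse mouse_nose pad_l
```

```text
clock: 12.35
tcp_pos: [0.4268, -0.0075, 0.2395]
orientation: [0.504, -0.495, 0.497, -0.504]
ft_force: [0.8, 0.3, 0.3]
opening: 0.0065
t 12.35 [ 0.42680281 -0.00748948  0.23952335] xang -88.98810802146802 tilt(y) [ 0.002 -0.002 -1.   ] op 0.006530713940162655 F [0.77717889 0.34707094 0.27964871] [-1.79456040e-01  4.29676545e-02  1.77577589e+00 -1.66307587e-03
  1.32054987e+00  1.37408747e+00]
mouse False 0.69 [256.9  10.7] [ 0.5618 -0.0047  0.0912]
mouse False 0.25 [391.5 177.4] [ 0.4241 -0.138   0.0604]
mouse True 0.62 [255.6  38.7] [ 0.5408 -0.004   0.0938]
  rect mm ((536.1715087890625, -6.919700622558594), (90.84439849853516, 51.29758071899414), 0.8178514242172241) ztop 0.09629828358334686
mouse_nose True 0.68 [  4.9 329.7] [0.2087 0.31   0.0179]
  rect mm ((323.2181396484375, 189.41830444335938), (32.30291748046875, 361.6756591796875), 44.50761032104492) ztop 0.08065457803765043
mouse_nose True 0.67 [258.6  36.8] [ 0.5422 -0.0064  0.094 ]
  rect mm ((534.3455200195312, -7.532556533813477), (87.16592407226562, 51.10586929321289), 1.5423301458358765) ztop 0.09630137685746616
pad_l False 0.9 [394.1 177.2] [ 0.4243 -0.1406  0.0603]
pad_l False 0.75 [259.3 174.5] [ 0.4245 -0.0095  0.0599]
pad_l True 0.82 [390.6 157.1] [ 0.4434 -0.1362  0.0569]
  rect mm ((445.17022705078125, -138.7293243408203), (90.46122741699219, 66.3830337524414), 1.3460824489593506) ztop 0.06469077647531006
```

View pics/w5.png

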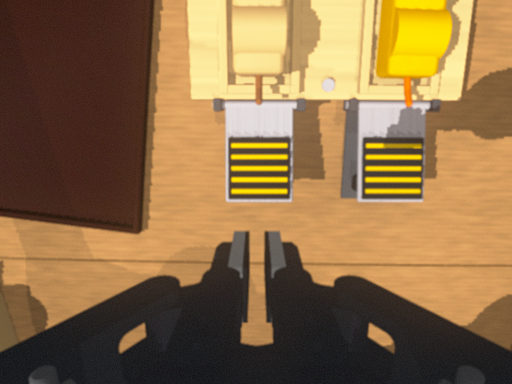

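The mouse lies flat in the left nest: its back is at z about 0.095 and its tail points towards the pedals. The left pad centre is at (0.4245,-0.0095,0.060). Now the closed fingers approach it.

```bash
python3 -m crank '[[[0,0,0],[-0.002,-0.001,-0.04],0],[[0,0,0],[0,0,-0.045],0],[[0,0,0],[0,0,-0.045],0],[[0,0,0],[0,0,-0.022],0],[[0,0,0],[0,0,0],0],[[0,0,0],[0,0,0],0]]'; python3 st.py
```

```text
clock: 13.3
tcp_pos: [0.4303, -0.0091, 0.0835]
orientation: [-0.504, 0.493, -0.498, 0.506]
ft_force: [0.0, 0.0, 0.6]
opening: 0.0
t 13.3 [ 0.43027328 -0.00908773  0.0834943 ] xang -88.93251212172868 tilt(y) [ 0.0065 -0.0028 -1.    ] op 8.028190459111617e-06 F [0.00181616 0.03015406 0.63204356] [-1.81753224e-01  2.02206574e-01  2.02786657e+00 -1.96928963e-03
  9.04633088e-01  1.37161426e+00]
```

```bash
python3 -m crank '[[[0,0.4,0],[-0.008,0,-0.012],0],[[0,0,0],[-0.001,0,-0.01],0],[[0,0,0],[0,0,-0.008],0],[[0,0,0],[0,0,-0.006],0]]'; python3 st.py
```

```text
clock: 13.7
tcp_pos: [0.4229, -0.0098, 0.0498]
orientation: [-0.505, 0.493, -0.497, 0.505]
ft_force: [-4.5, 0.6, 6.2]
opening: 0.0002
t 13.7 [ 0.42285874 -0.00979702  0.049822  ] xang -88.88224329899342 tilt(y) [ 0.0049 -0.0047 -1.    ] op 0.00020320500783988673 F [-4.52582103  0.57571316  6.2392828 ] [-0.18472396  0.24302908  2.0869966  -0.00517795  0.80593328  1.37012729]
```

```bash
python3 -m crank '[[[0,0,0],[0,0,-0.008],0],[[0,0,0],[0,0,-0.006],0],[[0,0,0],[0,0,-0.003],0]]'; python3 st.py
```

```text
clock: 14.0
tcp_pos: [0.4223, -0.0099, 0.0357]
orientation: [0.505, -0.492, 0.498, -0.505]
ft_force: [-9.6, 1.6, 41.4]
opening: -0.0
t 14.0 [ 0.4223368  -0.0099041   0.03569464] xang -88.85560681776705 tilt(y) [ 0.0053 -0.0053 -1.    ] op -7.036182997814257e-06 F [-9.57647563  1.57291467 41.40588822] [-0.18474654  0.26495237  2.10657458 -0.0061612   0.763846    1.37049838]
```

At the stop: 41 N against the spring's 10 N, after a drop of about 24 mm. I hold briefly, then lift straight up and retreat.

```bash
python3 -m crank '[[[0,0,0],[0,0,0],0],[[0,0,0],[0,0,0.001],0],[[0,0,0],[0,0,0.01],0],[[0,0,0],[0,0,0.015],0],[[0,0,0],[0,0,0.03],0],[[0,0,0],[0,0,0.045],0],[[0,0,0],[0,0,0.045],0],[[0,0,0],[0,0,0.04],0],[[0,0,0],[-0.03,0,0.03],0],[[0,0,0],[-0.03,0,0.02],0],[[0,0,0],[0,0,0],0],[[0,0,0],[0,0,0],0]]'; python3 st.py; python3 - <<'E'
from h import *
np.set_printoptions(precision=4,suppress=True)
p=cap('wrist'); save(p,'w6.png'); t=cap('scene')
for q in (p,t):
  for l in('pad_l','mouse'):
    for d in mark_of(q,l)[:4]: print(l,round(d['p'],2),bydepth(q,d['centre']))
c,u,v=cloud(p,np.ones((384,512),bool))
for n,y in(('L',-.0095),('R',-.1395)):
    k=(abs(c[:,1]-y)<.02)&(abs(c[:,0]-.4245)<.02)&(c[:,2]<.09); print(n,'pad z, slope',np.polyfit(c[k,0]-.4245,c[k,2],1))
k=(abs(c[:,1]+.0065)<.012)&(c[:,0]>.525)&(c[:,0]<.6)&(c[:,2]<.12); print('mouse back z',np.percentile(c[k,2],[50,95]),c[k,0].max())
b=t['pixels'][90:330,130:370,::-1]; cv2.imwrite('pics/s6.png',np.hstack([cv2.resize(b,(384,384)),cv2.imread('pics/w6.png')])[:,:,:][:, :896] if 0 else cv2.resize(np.hstack([cv2.resize(b,(384,384)),cv2.imread('pics/w6.png')]),(800,343)))
E
```

```text
clock: 15.2
tcp_pos: [0.3656, -0.0104, 0.2891]
orientation: [-0.5, 0.485, -0.505, 0.51]
ft_force: [-0.2, 0.1, 0.5]
opening: -0.0002
t 15.2 [ 0.36564493 -0.0104494   0.28910509] xang -88.86710300643531 tilt(y) [ 0.03   -0.0095 -0.9995] op -0.00019900567899858155 F [-0.20642863  0.07997675  0.54070823] [-0.21658919 -0.10028622  1.78995127 -0.00285312  1.42057494  1.33466669]
pad_l 0.9 [ 0.4258 -0.0104  0.0593]
pad_l 0.84 [ 0.4225 -0.1385  0.0612]
mouse 0.73 [0.2009 0.3102 0.0311]
pad_l 0.71 [ 0.4329 -0.1386  0.0563]
mouse 0.71 [0.2016 0.3091 0.0102]
mouse 0.58 [ 0.579  -0.0287  0.0586]
mouse 0.56 [0.4641 0.522  0.0317]
L pad z, slope [-0.1978  0.0601]
R pad z, slope [-0.2019  0.0604]
mouse back z [0.0853 0.0864] 0.5302026463025155
```

View pics/s6.png

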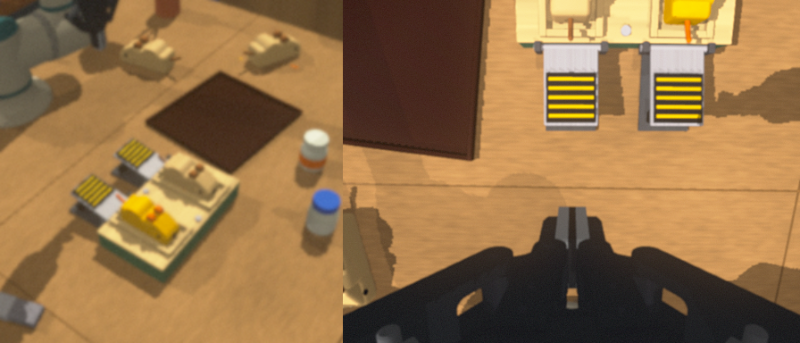

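The bare mouse lies flat in the left nest with its nose to the back. Both pedals are up, with a slope of -0.20 and pads at 60 mm. The robot is clear, so I hand the job in.

```bash
python3 -c "
from plant import job_done; print(job_done())"
```

```text
the job is handed in; nothing more can be done
None
```

The bare mouse from the tray, the smallest of the three look-alikes, now lies in the empty left nest. It is flat on its belly with its nose away from the pedals, and I let go of it. I then pressed the left pedal to its stop and handed the job in at about 15.5 s.

- **Pedal press:** the wrist force reached 41 N at the stop, against about 10 N from the spring. It was applied through the closed fingertips, after a drop of about 24 mm, and then released.
- **Mouse:** its back measured about 95 mm above the table just after I let go, as expected for a mouse flat on the nest floor. The picture taken after the press shows it still in place. The height check in that last picture caught only the rear slope of its back, at 86 mm, so it did not confirm the height a second time.
- **Pedals:** both are back up, with slopes of -0.198 on the left and -0.202 on the right and both pads at 60 mm. I never touched the yellow mouse or its pedal.
- **Other things:** I kept clear of the jars and the brush. They looked in place in the last view.
- **Disagreement:** the ink pad's centre was about 3 mm from the nest centre measured from its walls. I placed the mouse by the walls.

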